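# Open the instrument case and stand its oil bottle in the lane

## Task

Pry the lid of the grey hinged case up by its front lip and push it back past its balance point so that it stays wide open by itself. Then lift out the immersion oil bottle lying inside and stand it upright in the empty middle place of the low aluminium bottle tray, without knocking or shifting the two bottles already standing there or the other things on the desk.

Things in the scene. Friction and masses are not known exactly. Their poses are not given: they have to be found in the camera images.
- case: grey plastic case, fixed; origin under the centre of its base, on the desk; x to the hinge side, away from the lip, y along its length. Base 116 (x) x 180 (y) mm, walls 4 mm, rim at z 32, inner floor at z 9; closed height 64. Inside, a cradle 24 mm wide (x -12 to 12, y -61 to 14, top z 23, end stop to z 32) carries the bottle by its body; on both sides of it the floor is free.
- case_lid (a joint): lid angle in rad: 0 closed, grows as it opens, stop at 1.85. No catch; the hinge has some friction. Lid about 0.3 kg, 1 to 2.5 N lift it at the lip. Balance point near 1.25: left below about 1.0 it falls shut, between it may hang, left above about 1.5 it falls back to the stop and stays there.
- lid_hinge (a point): centre of the hinge axis, on the case's rear rim: case x = 58, z = 32 mm; the axis runs along the case's y.
- lid_lip (a point): middle of the lower front edge of the lid's thumb lip, moves with the lid. The lip is a horizontal ledge 100 mm long (case y), 5 mm thick, standing 14 mm out of the lid's front; with the lid closed its underside is 33 mm over the desk and its front edge 130 mm in front of the hinge axis; below it the case front is a plain upright wall.
- oil_bottle: amber oil bottle with white cap, 93 mm tall, 36 to 63 g; body 30 mm across and 60 mm long, then a cap part 20 mm across. Origin at the centre of its underside, its z axis runs to the cap. At the start it lies level in the closed case, cap towards the case's +y, its axis about 37 mm over the desk (28 mm over the inner floor).
- tray: low aluminium tray, fixed, 60 (x) x 270 (y) mm, origin under its centre on the desk; floor 4 mm thick, rim 4 mm wide and 11 mm high over the desk. x points across, to the robot's left, y along the lane, towards the robot.
- tray_gap (a point): centre of the empty middle place, on the tray's floor; the oil bottle's underside belongs here.
- amber_neighbour: amber oil bottle like the other but with a black cap, 30 mm across, 93 mm tall, standing loose in the tray at one end of the lane, its axis 80 to 96 mm from the middle place; origin at the centre of its underside.
- dropper_neighbour: brown dropper bottle with black bulb, 33 mm across, 102 mm tall, standing loose at the other end of the lane, its axis 80 to 96 mm from the middle place; origin at the centre of its underside.
- cover_box: small white box 30 x 36 x 14 mm, loose on the desk, a bystander; origin under its centre.
- tip_box: box with clear top 45 x 60 x 48 mm, loose on the desk, a bystander; origin under its centre.
- timer: desk timer 34 x 68 x 58 mm, loose on the desk, a bystander; origin under its centre.
- petri: clear shallow dish, 56 mm across, 15 mm high, loose on the desk, a bystander; origin under its centre.

How it is judged (in metres and radians):
On the way, in this order (a step that is already met when the one before it is completed fails the run):
1. the lid stands open past 1.5 rad with nothing of the robot touching it (value of joint case_lid above 1.5 rad and contact force between each of the arm, the fingers and case below 0.1 N), for 0.3 s.
2. the bottle is lifted clear of the case (origin more than 75 mm over the desk) (height (world z) of oil_bottle above 0.075 m), for 0.1 s.
At the end, for the whole second after the job is handed in: The lid is open by itself beyond 1.5 rad; the oil bottle stands at rest, within 0.1 rad of upright, on the tray's floor, within 20 mm across and 30 mm along the tray of the middle place; the two neighbours still stand upright (value of joint case_lid above 1.5 rad and angle between each of oil_bottle, amber_neighbour, dropper_neighbour's own z axis and vertical below 0.1 rad and x of oil_bottle in the frame of tray_gap between -0.02 and 0.02 m and y of oil_bottle in the frame of tray_gap between -0.03 and 0.03 m and z of oil_bottle in the frame of tray_gap between -0.003 and 0.004 m and linear speed of oil_bottle below 0.02 m/s); the robot touches nothing.
It fails at once if a neighbouring bottle is tipped over 0.3 rad or shifted more than 15 mm (angle between any of amber_neighbour, dropper_neighbour's own z axis and vertical above 0.3 rad or distance of any of amber_neighbour, dropper_neighbour from where it was at the start of the episode above 0.015 m).
It fails at once if a bystander on the desk is shifted more than 20 mm (distance of any of cover_box, tip_box, timer, petri from where it was at the start of the episode above 0.02 m).
It also fails if it takes over 67 s, if anything falls off the work surface, if the arm or the gripper's body presses on something with over 40 N, if the wrist force passes 120 N, or if a joint passes its speed limit or range.

## Robot

A 7-joint arm with a two-finger parallel gripper is mounted at the origin on a cart in front of the work surface, level with it; the furniture and walls round the work are solid. World frame = base frame: x ahead of the robot, y to its left, z up, the work surface at z = 0. Lengths are in mm, angles in rad, forces in N, time in s.
With the tool pointing down it reaches from about 425 to 925 mm from the base axis. Payload 6.8 kg.
Tool frame: the origin (TCP) lies midway between the tips of the shut fingers; the grasp point (between the pads) lies 19 mm behind it; z points along the fingers, y is the line along which they close (so a half turn about z gives the same grasp; the last joint's range is limited). The gripper opens to 85 mm and grips with 20 to 120 N. Pads are 22 mm wide; open, the fingers measure 114 mm over their backs; the gripper's body (76 mm by 85 mm) begins 54 mm behind the grasp point. The pads swing forward as they close: fully open they stand 13 mm farther back than shut.
Start: joints at [-1.347, 0.477, 0.022, 1.555, -0.011, 1.109, -0.083], TCP at [219.875, 638.202, 231.308] pointing down, gripper open.
Joint ranges: [-2.96, 2.96], [-0.34, 2.1], [-1.41, 1.46], [0.24, 2.44], [-1.37, 4.51], [0.17, 1.92], [-2.96, 2.96]. Speed limits (rad/s): [2.39, 2.39, 3.14, 3.14, 3.14, 3.14, 3.14].

## Interface

Orientations are given as a 3x3 rotation matrix whose columns are the frame's x, y, z axes.
In Python, from station import robot gives the robot as it stands.
- The arm moves only by the tool arm_command, never from a script. Its argument "plan" is a list of rows, each a list of 7 numbers: the shift along the tool's x, y, z in m, then the turn, a rotation vector about the tool's x, y, z in degrees, then the gripper's target within -1 to 1 (shut at 1, half-way at 0, fully open at -1). A call has 1 to 12 rows; each row is the pose to reach, as a shift and turn from the pose commanded when the call began, along the tool's axes at that moment; what a row does not reach only later rows make up. A row lasts 1/12 s, in which the tool goes at most 41.7 mm and 7.16 degrees, less where a joint would pass 70% of its speed; a pose out of reach is approached as far as the arm can. A call with a gripper value outside its range is refused whole. The fingers move at their own pace and stop on an object; "squeeze" is the grip in N (left out, the last holds). Time passes only in rows, so rows that repeat a pose let the fingers close. It gives the time, the measured TCP pose, the force, the opening and the grip force at its end, in the units of the state.
- robot.state(): the state, without advancing time (a new reading comes with each control period).
- robot.camera(name): name is "scene" or "top" or "wrist"; returns a dict with "image" (400x640x3 uint8, blue, green, red), "intrinsics" (3x3 intrinsics, pixels), "xyz" and "rotation" of the camera in the world. Camera axes: x right, y up, looking along -z (the intrinsics and any distortion apply to the point x, -y, -z); pixel columns grow to the right and rows downward; lengths in mm; the calibration is good to about 2 mm. A picture is of the moment at which its call begins. There is no depth.
- robot.finish_job(): hands the job in; it is judged then, once.
Trained networks look in a picture, given as the dict that the camera call returned (one of the last four; its "shot" number tells which), for a name from the list of things; names that differ only in an ending like _2 or _b are one class to them, and where a whole thing is asked for, a point or a joint stands for the part that bears it (a point fixed in the world has none). Each returns a list of dicts, best first, with "confidence" (0 to 1); they miss things now and then, are a little off and sometimes report something else, mostly with a low value. They report only what shows in the picture. A call takes as long as a camera call.
- robot.recognise(thing, picture): "rect" ([left, top, width, height] in pixels, round what is visible of it).
The state is a dict: "t": time; "joints": joint angles; "joint_vel": joint speeds; "joint_efforts": joint torques, N m; "tool_pos": TCP position; "tool_rot": TCP orientation; "wrist_force": force on the tool from outside, world axes, zero at the start; "wrist_torque": the same for the moment, N m; "gripper_width": opening from 0.0 (shut) to 1.0 (fully open); "finger_force": force on a finger pad.
Only numpy, scipy, OpenCV 4.12 (cv2) and the standard library are available. Lean on these libraries where they do the work, as an engineer would, in place of code of your own. Each camera call takes 0.05 s, during which the arm holds its last target. There are 200 camera calls.

## Working session

There is one attempt and no reset: what is moved stays moved. The work goes in short steps, Python scripts to look and compute and a tool call to move; the robot and the scene stay as the last step left them, time stands still between calls to the robot, and variables do not carry over. Pictures are saved under pics/ and viewed, at most 10 in all, crops included, and the job is handed in when it is done.

Besides the shell and the picture viewer there is one more tool, called after "Request:" as a command line: name --pt "numbers of a row" for each row, then --argument value for the rest. arm_command: Moves the arm, as the interface text tells. Its arguments: {"type":"object","properties":{"plan":{"type":"array","items":{"type":"array","items":{"type":"number"}}},"squeeze":{"type":"number"}},"required":["plan"]}

```bash
mkdir -p pics
cat > h.py <<'E'
import numpy as np, cv2
from station import robot
def ray(c,u,v):
    K=np.array(c["intrinsics"]);R=np.array(c["rotation"])
    p=np.linalg.inv(K)@np.array([u,v,1.0]); d=R@np.array([p[0],-p[1],-p[2]])
    return np.array(c["xyz"],float),d
def atz(c,u,v,z):
    o,d=ray(c,u,v); return o+d*(z-o[2])/d[2]
def proj(c,P):
    K=np.array(c["intrinsics"]);R=np.array(c["rotation"])
    q=R.T@(np.array(P,float)-np.array(c["xyz"])); p=K@np.array([q[0],-q[1],-q[2]]); return p[:2]/p[2]
E
python3 - <<'E'
from h import *
s=robot.state(); print({k:np.round(v,3).tolist() for k,v in s.items()})
for n in ["top","scene"]:
    c=robot.camera(n); cv2.imwrite(f"pics/{n}0.png",c["image"]); print(n,c.keys(),c["xyz"],np.round(c["rotation"],3).tolist(),np.round(c["intrinsics"],1).tolist())
    for t in ["case","case_lid","lid_lip","oil_bottle","tray","amber_neighbour","dropper_neighbour","cover_box","tip_box","timer","petri"]:
        r=robot.recognise(t,c)[:2]; print(t,[(np.round(x["rect"]).tolist(),round(x["confidence"],2)) for x in r])
E
```

```text
{'t': 0.0, 'joints': [-1.347, 0.478, 0.022, 1.556, -0.011, 1.109, -0.083], 'joint_vel': [-0.0, -0.001, -0.002, -0.001, 0.0, -0.001, 0.0], 'joint_efforts': [-0.0, -59.648, 1.608, -28.119, 0.012, 0.009, 0.0], 'tool_pos': [219.698, 637.607, 230.324], 'tool_rot': [[-0.945, 0.326, -0.0], [0.326, 0.945, -0.002], [-0.0, -0.002, -1.0]], 'wrist_force': [0.067, -0.402, 0.162], 'wrist_torque': [-0.032, 0.019, -0.066], 'finger_force': 0.0, 'gripper_width': 1.003}
top dict_keys(['image', 'intrinsics', 'xyz', 'rotation', 'shot']) [ 280.19778838   -4.57335942 1327.19685419] [[0.026, 0.98, -0.196], [-1.0, 0.022, -0.021], [-0.016, 0.196, 0.98]] [[391.6, 0.0, 316.2], [0.0, 391.6, 199.9], [0.0, 0.0, 1.0]]
case []
case_lid [([322.0, 166.0, 53.0, 63.0], 0.83)]
lid_lip [([318.0, 169.0, 60.0, 61.0], 0.79)]
oil_bottle []
tray [([230.0, 163.0, 28.0, 76.0], 0.66)]
amber_neighbour [([231.0, 221.0, 15.0, 15.0], 0.49)]
dropper_neighbour [([243.0, 169.0, 12.0, 17.0], 0.55)]
cover_box [([311.0, 228.0, 13.0, 11.0], 0.57)]
tip_box [([311.0, 152.0, 19.0, 19.0], 0.8)]
timer [([178.0, 207.0, 23.0, 18.0], 0.64)]
petri [([442.0, 236.0, 16.0, 18.0], 0.6)]
scene dict_keys(['image', 'intrinsics', 'xyz', 'rotation', 'shot']) [ -498.75923387 -1015.00296465   666.70683689] [[0.709, 0.275, -0.649], [-0.705, 0.282, -0.65], [0.004, 0.919, 0.394]] [[494.0, 0.0, 319.7], [0.0, 494.0, 198.7], [0.0, 0.0, 1.0]]
case [([318.0, 187.0, 49.0, 45.0], 0.82)]
case_lid [([321.0, 188.0, 52.0, 34.0], 0.91)]
lid_lip [([323.0, 190.0, 49.0, 32.0], 0.66), ([241.0, 170.0, 12.0, 26.0], 0.28)]
oil_bottle []
tray [([233.0, 177.0, 70.0, 26.0], 0.62)]
amber_neighbour [([245.0, 169.0, 6.0, 26.0], 0.6)]
dropper_neighbour [([286.0, 160.0, 9.0, 25.0], 0.75), ([398.0, 272.0, 29.0, 17.0], 0.24)]
cover_box [([289.0, 218.0, 12.0, 5.0], 0.53)]
tip_box [([341.0, 181.0, 19.0, 8.0], 0.47)]
timer [([219.0, 165.0, 20.0, 17.0], 0.69)]
petri []
```

View pics/top0.png

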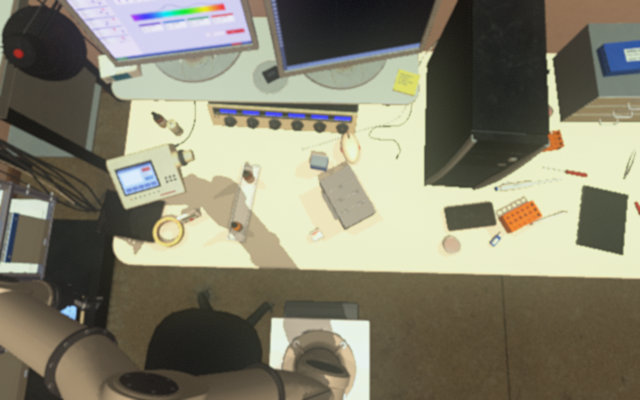

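View pics/scene0.png

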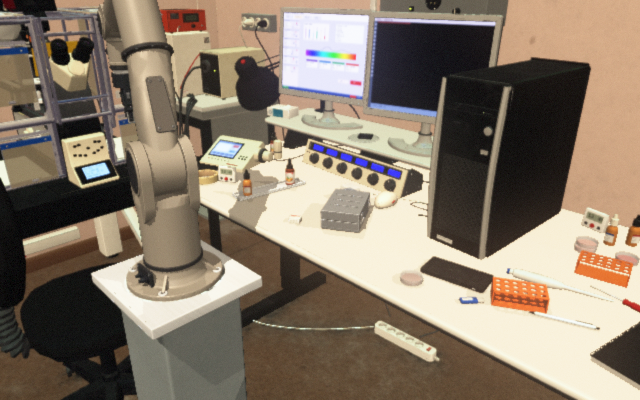

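The top view shows the case around (347,195), the tray from (247,165) to (236,240), tip box at (319,160) and cover box at (317,234). I'll zoom in.

Run:
```python
from h import *
im=cv2.imread("pics/top0.png")[145:255,215:395]
cv2.imwrite("pics/crop1.png",cv2.resize(im,None,fx=4.4,fy=4.4,interpolation=cv2.INTER_CUBIC))
```

```text
(no output)
```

View pics/crop1.png

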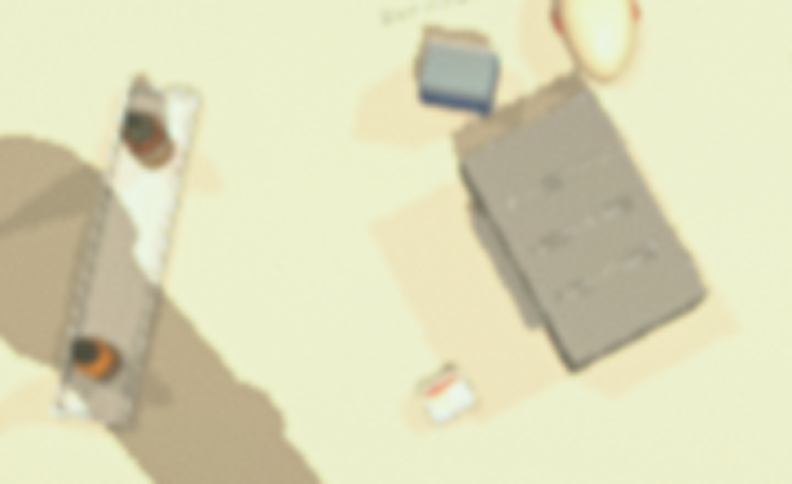

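```bash
cat > m.py <<'E'
from h import *
c=robot.camera("top")
f=lambda u,v,z: np.round(atz(c,215+(u+.5)/4.4-.5,145+(v+.5)/4.4-.5,z)[:2],0)
print("lid corners nearhinge.. FL,FR,BR,BL",[f(*p,64).tolist() for p in [(462,165),(585,88),(705,295),(573,368)]])
print("lip",[f(*p,36).tolist() for p in [(472,203),(533,327)]])
print("tray corners",[f(*p,11).tolist() for p in [(132,78),(198,92),(130,425),(58,408)]])
print("amber cap top",f(88,352,93)," dropper top",f(143,130,102))
print("amber base",f(103,365,4),"dropper base",f(155,155,4))
print("coverbox",f(447,398,14),"tip top",[f(*p,48).tolist() for p in [(425,35),(498,55),(490,110),(420,98)]])
E
python3 m.py
```

```text
lid corners nearhinge.. FL,FR,BR,BL [[593.0, 13.0], [655.0, -79.0], [498.0, -169.0], [441.0, -72.0]]
lip [[570.0, 5.0], [475.0, -43.0]]
tray corners [[671.0, 279.0], [661.0, 225.0], [396.0, 263.0], [407.0, 319.0]]
amber cap top [440. 280.]  dropper top [605. 248.]
amber base [442. 288.] dropper base [610. 258.]
coverbox [422.  21.] tip top [[700.0, 45.0], [685.0, -12.0], [641.0, -7.0], [649.0, 47.0]]
```

```bash
cat >> h.py <<'E'
from scipy.spatial.transform import Rotation as Ro
C=np.array([546.,-77,0]); A=np.radians(29.6)
Y=np.array([np.cos(A),np.sin(A),0]); X=np.array([Y[1],-Y[0],0]); Z=np.array([0,0,1.])
def cw(x,y,z): return C+X*x+Y*y+Z*z
def pryR(al):
    d=np.cos(np.radians(al))*X-np.sin(np.radians(al))*Z
    return np.c_[np.cross(Y,d),Y,d]
def need(P,R=None):
    s=robot.state(); T=np.array(s["tool_rot"]); R=T if R is None else R
    sh=T.T@(np.array(P)-s["tool_pos"])/1000; rv=Ro.from_matrix(T.T@R).as_rotvec(degrees=True)
    print("row",np.round(sh,4).tolist(),np.round(rv,1).tolist())
def st():
    s=robot.state(); print({k:np.round(s[k],2).tolist() for k in("t","joints","tool_pos","wrist_force","gripper_width","finger_force")}); print(np.round(s["tool_rot"],2).tolist())
E
python3 - <<'E'
from h import *
need([430,160,230],pryR(90))
need([430,160,180],pryR(60))
E
```

```text
row [-0.3544, -0.3837, 0.0013] [0.0, -0.0, 41.4]
row [-0.3544, -0.3837, 0.0513] [10.8, -28.7, 40.4]
```

Request:
arm_command --pt "-0.03 -0.03 0 0 0 3.5 1" --pt "-0.06 -0.06 0 0 0 7 1" --pt "-0.09 -0.09 0 0 0 10.5 1" --pt "-0.12 -0.12 0 0 0 14 1" --pt "-0.15 -0.15 0 0 0 17.5 1" --pt "-0.18 -0.185 0 0 0 21 1" --pt "-0.21 -0.22 0 0 0 24.5 1" --pt "-0.24 -0.25 0 0 0 28 1" --pt "-0.27 -0.285 0 0 0 32 1" --pt "-0.3 -0.32 0 0 0 36 1" --pt "-0.33 -0.355 0 0 0 40 1" --pt "-0.354 -0.384 0 0 0 41.4 1"

```text
t: 2.25
tool_pos: [421.8, 179.1, 231.7]
tool_rot: [[-0.491, 0.871, 0.001], [0.871, 0.491, 0.001], [0.0, 0.001, -1.0]]
wrist_force: [1.2, 0.6, -0.4]
gripper_width: 0.005
finger_force: 0.0
```

Run:
```python
from h import *
st(); need(cw(-95,22,150),pryR(30)); need(cw(-180,22,150),pryR(30))
```

```text
{'t': 2.25, 'joints': [-0.87, 0.11, 0.36, 2.07, -0.05, 0.97, 0.03], 'tool_pos': [421.83, 179.06, 231.7], 'wrist_force': [1.16, 0.64, -0.41], 'gripper_width': 0.01, 'finger_force': 0.0}
[[-0.49, 0.87, 0.0], [0.87, 0.49, 0.0], [0.0, 0.0, -1.0]]
row [-0.189, 0.0041, 0.0816] [-0.1, -60.0, -0.2]
row [-0.104, 0.0038, 0.0817] [-0.1, -60.0, -0.2]
```

Request:
arm_command --pt "-0.015 0 0.004 0 -5 0 1" --pt "-0.03 0 0.008 0 -10 0 1" --pt "-0.045 0 0.012 0 -15 0 1" --pt "-0.06 0 0.016 0 -20 0 1" --pt "-0.075 0 0.02 0 -25 0 1" --pt "-0.09 0 0.025 0 -30 0 1" --pt "-0.105 0.001 0.03 0 -35 0 1" --pt "-0.12 0.002 0.035 0 -40 0 1" --pt "-0.135 0.003 0.04 0 -45 0 1" --pt "-0.15 0.004 0.045 0 -50 0 1" --pt "-0.164 0.004 0.05 0 -55 0 1" --pt "-0.164 0.004 0.05 0 -60 0 1"

```text
t: 3.25
tool_pos: [506.3, 38.3, 181.6]
tool_rot: [[-0.243, 0.871, 0.428], [0.432, 0.492, -0.756], [-0.868, 0.001, -0.496]]
wrist_force: [1.1, -0.5, -0.7]
gripper_width: -0.003
finger_force: 0.0
```

Run:
```python
from h import *
st(); need(cw(-95,22,17),pryR(30)); need(cw(-120,22,100),pryR(30))
```

```text
{'t': 3.25, 'joints': [-1.18, 0.53, 0.48, 2.23, 0.97, 1.01, -1.0], 'tool_pos': [506.3, 38.3, 181.6], 'wrist_force': [1.06, -0.49, -0.71], 'gripper_width': -0.0, 'finger_force': 0.0}
[[-0.24, 0.87, 0.43], [0.43, 0.49, -0.76], [-0.87, 0.0, -0.5]]
row [0.1306, -0.0005, 0.1032] [-0.1, 0.3, -0.1]
row [0.0709, -0.0005, 0.0403] [-0.1, 0.3, -0.1]
```

Run:
```python
from h import *
c=robot.camera("wrist"); cv2.imwrite("pics/w1.png",c["image"])
for p in [(-58,-90,32),(-58,90,32),(-72,-50,33),(-72,50,33),(-58,-50,33),(-58,50,33),(-58,-90,64),(-58,90,64),(-58,-90,0)]: print(p,np.round(proj(c,cw(*p))))
```

```text
(-58, -90, 32) [196.  87.]
(-58, 90, 32) [392.  86.]
(-72, -50, 33) [235.  78.]
(-72, 50, 33) [350.  78.]
(-58, -50, 33) [239.  88.]
(-58, 50, 33) [349.  88.]
(-58, -90, 64) [192. 119.]
(-58, 90, 64) [395. 118.]
(-58, -90, 0) [199.  57.]
```

View pics/w1.png

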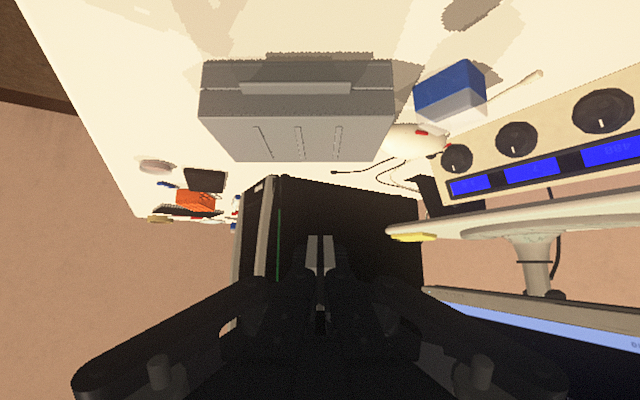

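The wrist view (upside down) shows the lip's lower front edge from (240,81) to (351,81) and the lid front edge at row 117. The prediction agrees within about 5 mm, with the case slightly farther away. I'll descend in front of the lip.

Request:
arm_command --pt "0.02 0 0.015 0 0 0 1" --pt "0.04 0 0.03 0 0 0 1" --pt "0.06 0 0.045 0 0 0 1" --pt "0.08 0 0.06 0 0 0 1" --pt "0.1 0 0.075 0 0 0 1" --pt "0.115 0 0.09 0 0 0 1" --pt "0.125 0 0.1 0 0 0 1" --pt "0.13 0 0.102 0 0 0 1" --pt "0.13 0 0.102 0 0 0 1"

```text
t: 4.05
tool_pos: [517.3, 20.6, 16.9]
tool_rot: [[-0.248, 0.869, 0.427], [0.435, 0.494, -0.753], [-0.865, -0.001, -0.501]]
wrist_force: [-0.1, 0.6, 0.9]
gripper_width: 0.004
finger_force: 0.0
```

Run:
```python
from h import *
st(); need(cw(-60,22,17),pryR(30)); s=robot.state();p=np.array(s["tool_pos"])-C; print(p@X,p@Y,p[2])
```

```text
{'t': 4.05, 'joints': [-1.11, 0.92, 0.44, 2.21, 1.09, 0.75, -1.33], 'tool_pos': [517.35, 20.57, 16.93], 'wrist_force': [-0.1, 0.56, 0.87], 'gripper_width': 0.0, 'finger_force': 0.0}
[[-0.25, 0.87, 0.43], [0.44, 0.49, -0.75], [-0.87, -0.0, -0.5]]
row [-0.0196, -0.0013, 0.0337] [-0.0, -0.1, 0.0]
-98.98816057194914 23.28256043874839 16.929677123645508
```

Request:
arm_command --pt "-0.005 0 0.0087 0 0 0 1" --pt "-0.01 0 0.0173 0 0 0 1" --pt "-0.0125 0 0.0217 0 0 0 1" --pt "-0.014 0 0.0242 0 0 0 1" --pt "-0.014 0 0.0242 0 0 0 1"

```text
t: 4.47
tool_pos: [531.4, -5.5, 18.5]
tool_rot: [[-0.245, 0.87, 0.427], [0.435, 0.492, -0.754], [-0.866, 0.001, -0.5]]
wrist_force: [-0.1, -0.5, -0.1]
gripper_width: -0.003
finger_force: 0.0
```

Request:
arm_command --pt "-0.001 0 0.0017 0 0 0 1" --pt "-0.002 0 0.0035 0 0 0 1" --pt "-0.002 0 0.0035 0 0 0 1"

```text
t: 4.72
tool_pos: [533.2, -7.9, 17.8]
tool_rot: [[-0.247, 0.87, 0.428], [0.435, 0.494, -0.753], [-0.866, 0.0, -0.5]]
wrist_force: [0.5, 0.1, -0.3]
gripper_width: -0.001
finger_force: 0.0
```

Request:
arm_command --pt "-0.001 0 0.0017 0 0 0 1" --pt "-0.0015 0 0.0026 0 0 0 1" --pt "-0.0015 0 0.0026 0 0 0 1"

```text
t: 4.97
tool_pos: [534.6, -10.6, 17.7]
tool_rot: [[-0.247, 0.87, 0.428], [0.435, 0.494, -0.753], [-0.866, -0.0, -0.5]]
wrist_force: [-0.1, 0.8, -0.0]
gripper_width: -0.0
finger_force: 0.0
```

Request:
arm_command --pt "-0.001 0 0.0017 0 0 0 1" --pt "-0.0015 0 0.0026 0 0 0 1" --pt "-0.0015 0 0.0026 0 0 0 1"

```text
t: 5.22
tool_pos: [536.1, -12.4, 17.2]
tool_rot: [[-0.248, 0.869, 0.428], [0.436, 0.494, -0.752], [-0.865, -0.0, -0.501]]
wrist_force: [-0.7, 2.0, -1.9]
gripper_width: -0.0
finger_force: 1.1
```

Request:
arm_command --pt "-0.001 0 0.0017 0 0 0 1" --pt "-0.0015 0 0.0026 0 0 0 1" --pt "-0.0015 0 0.0026 0 0 0 1"

```text
t: 5.47
tool_pos: [537.7, -15.4, 17.5]
tool_rot: [[-0.247, 0.869, 0.428], [0.435, 0.494, -0.753], [-0.866, 0.0, -0.501]]
wrist_force: [-0.4, 3.3, -2.0]
gripper_width: -0.003
finger_force: 1.5
```

Run:
```python
from h import *
st();s=robot.state();p=np.array(s["tool_pos"])-C; print(p@X,p@Y,p[2])
c=robot.camera("wrist"); cv2.imwrite("pics/w2.png",c["image"][:, 100:540])
```

```text
{'t': 5.47, 'joints': [-1.06, 0.94, 0.49, 2.22, 1.18, 0.69, -1.36], 'tool_pos': [537.7, -15.35, 17.46], 'wrist_force': [-0.36, 3.32, -2.0], 'gripper_width': -0.0, 'finger_force': 1.45}
[[-0.25, 0.87, 0.43], [0.44, 0.49, -0.75], [-0.87, 0.0, -0.5]]
-57.70262317029895 23.231390712149803 17.464186920376893
```

View pics/w2.png

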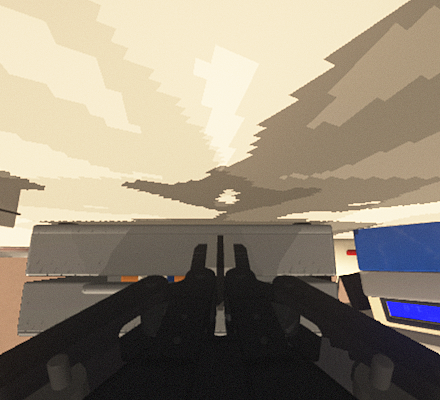

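The lid is already slightly raised: the orange bottle shows through the gap at (130,277), with about 2 N resting on the finger. I'll follow the lid's arc upwards.

Request:
arm_command --pt "-0.006 0 -0.0035 0 0 0 1" --pt "-0.013 0 -0.007 0 0 0 1" --pt "-0.0185 0 -0.009 0 0 0 1" --pt "-0.024 0 -0.011 0 0 0 1" --pt "-0.03 0 -0.0128 0 0 0 1" --pt "-0.0355 0 -0.0144 0 0 0 1" --pt "-0.041 0 -0.0155 0 0 0 1" --pt "-0.047 0 -0.0164 0 0 0 1" --pt "-0.053 0 -0.017 0 0 0 1" --pt "-0.0588 0 -0.0173 0 0 0 1" --pt "-0.0647 0 -0.0172 0 0 0 1" --pt "-0.0706 0 -0.017 0 0 0 1"

```text
t: 6.52
tool_pos: [547.7, -33.9, 87.8]
tool_rot: [[-0.247, 0.87, 0.427], [0.435, 0.494, -0.753], [-0.866, -0.0, -0.5]]
wrist_force: [-0.2, -0.6, -2.0]
gripper_width: -0.001
finger_force: 0.6
```

Run:
```python
from h import *
s=robot.state();p=np.array(s["tool_pos"])-C; print(p@X,p@Y,p[2],s["wrist_force"])
a=robot.camera("wrist")["image"][:,100:540]; b=robot.camera("scene")["image"][130:270,230:450]
b=cv2.resize(b,None,fx=1.6,fy=1.6); 
o=np.zeros((400,440+352,3),np.uint8); o[:,:440]=a; o[:224,440:]=b; cv2.imwrite("pics/w3.png",o)
```

```text
-36.619372626262475 22.782202792355232 87.82003090814845 [-0.15263648 -0.61315637 -1.99693978]
```

View pics/w3.png

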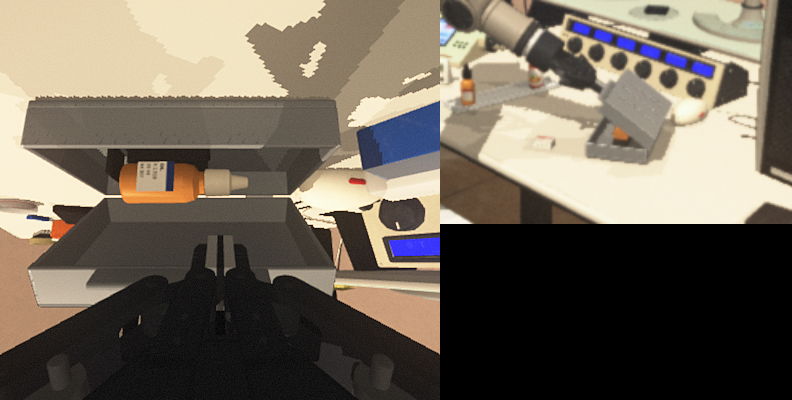

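The lid is open about 0.6 rad on the fingertips, and the bottle shows with its cap to the right (far side). I'll continue the arc.

Request:
arm_command --pt "-0.0058 0 0.0007 0 0 0 1" --pt "-0.0117 0 0.0015 0 0 0 1" --pt "-0.0175 0 0.0028 0 0 0 1" --pt "-0.0232 0 0.0042 0 0 0 1" --pt "-0.0288 0 0.006 0 0 0 1" --pt "-0.0344 0 0.008 0 0 0 1" --pt "-0.0398 0 0.0103 0 0 0 1" --pt "-0.0451 0 0.0128 0 0 0 1" --pt "-0.0503 0 0.0157 0 0 0 1" --pt "-0.0554 0 0.0188 0 0 0 1" --pt "-0.0602 0 0.0221 0 0 0 1" --pt "-0.0649 0 0.0256 0 0 0 1"

```text
t: 7.62
tool_pos: [574.9, -81.6, 131.0]
tool_rot: [[-0.247, 0.87, 0.428], [0.435, 0.494, -0.753], [-0.866, -0.0, -0.5]]
wrist_force: [0.1, 0.9, 0.1]
gripper_width: -0.001
finger_force: 0.2
```

Request:
arm_command --pt "-0.0045 0 0.004 0 0 0 1" --pt "-0.009 0 0.008 0 0 0 1" --pt "-0.013 0 0.012 0 0 0 1" --pt "-0.017 0 0.0165 0 0 0 1" --pt "-0.0205 0 0.0212 0 0 0 1" --pt "-0.024 0 0.026 0 0 0 1" --pt "-0.027 0 0.031 0 0 0 1" --pt "-0.03 0 0.036 0 0 0 1" --pt "-0.033 0 0.042 0 0 0 1" --pt "-0.036 0 0.048 0 0 0 1" --pt "-0.036 0 0.048 0 0 0 1"

```text
t: 8.53
tool_pos: [604.3, -134.5, 138.2]
tool_rot: [[-0.246, 0.87, 0.426], [0.434, 0.492, -0.754], [-0.867, -0.0, -0.499]]
wrist_force: [0.4, -0.0, 1.2]
gripper_width: -0.0
finger_force: 0.0
```

Run:
```python
from h import *
s=robot.state();p=np.array(s["tool_pos"])-C; print(p@X,p@Y,p[2],s["wrist_force"])
a=robot.camera("wrist")["image"][:,100:540]; b=robot.camera("scene")["image"][130:270,230:450]
b=cv2.resize(b,None,fx=1.6,fy=1.6); 
o=np.zeros((400,440+352,3),np.uint8); o[:,:440]=a; o[:224,440:]=b; cv2.imwrite("pics/w4.png",o)
```

```text
78.76531018677228 22.25827874789279 138.2425347467407 [ 0.39154523 -0.04618154  1.1952595 ]
```

View pics/w4.png

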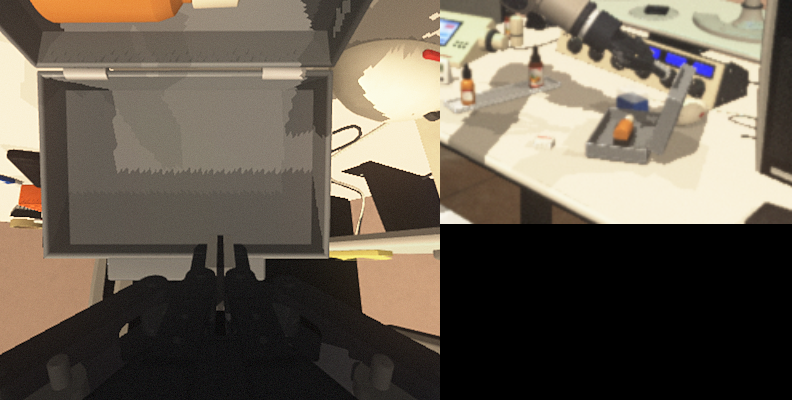

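The lid stands past vertical, the force is near zero and the bottle lies in the open base. I'll back off along the tool.

Request:
arm_command --pt "0 0 -0.02 0 0 0 1" --pt "0 0 -0.05 0 0 0 1" --pt "0 0 -0.08 0 0 0 1" --pt "0 0 -0.11 0 0 0 1" --pt "0 0 -0.14 0 0 0 0.5" --pt "0 0 -0.17 0 0 0 -0.3" --pt "0 0 -0.18 0 0 0 -0.3" --pt "0 0 -0.18 0 0 0 -0.3" --pt "0 0 -0.18 0 0 0 -0.3"

```text
t: 9.38
tool_pos: [527.3, 2.7, 227.8]
tool_rot: [[-0.247, 0.869, 0.428], [0.435, 0.494, -0.752], [-0.866, 0.0, -0.5]]
wrist_force: [0.0, -0.3, 0.3]
gripper_width: 0.648
finger_force: 0.0
```

Run:
```python
from h import *
st()
a=robot.camera("wrist"); print(robot.recognise("oil_bottle",a)[:2])
cv2.imwrite("pics/w5.png",a["image"])
b=robot.camera("top"); print(robot.recognise("oil_bottle",b)[:2])
for p in [(-58,-90,32),(-58,90,32),(58,-90,32),(58,90,32),(0,-57,37),(0,36,37)]: print(p,np.round(proj(a,cw(*p))),np.round(proj(b,cw(*p)),1))
need(cw(0,-20,150),pryR(90))
```

```text
{'t': 9.38, 'joints': [-1.19, 0.44, 0.59, 2.22, 1.01, 1.01, -0.88], 'tool_pos': [527.26, 2.75, 227.76], 'wrist_force': [0.02, -0.32, 0.33], 'gripper_width': 0.65, 'finger_force': 0.0}
[[-0.25, 0.87, 0.43], [0.44, 0.49, -0.75], [-0.87, 0.0, -0.5]]
[{'rect': [244.4, 42.4, 96.9, 38.9], 'confidence': 0.91}]
[{'rect': [341.8, 188.5, 18.2, 24.8], 'confidence': 0.78}, {'rect': [319.3, 152.2, 74.4, 76.8], 'confidence': 0.36}]
(-58, -90, 32) [178.   6.] [343.9 229.9]
(-58, 90, 32) [401.   6.] [318.3 183.5]
(58, -90, 32) [226.  92.] [374.3 213.6]
(58, 90, 32) [373.  92.] [348.2 167.9]
(0, -57, 37) [239.  62.] [354.5 212.9]
(0, 36, 37) [331.  62.] [341.  188.9]
row [0.0287, -0.0416, 0.1058] [-0.1, 60.1, -0.1]
```

View pics/w5.png

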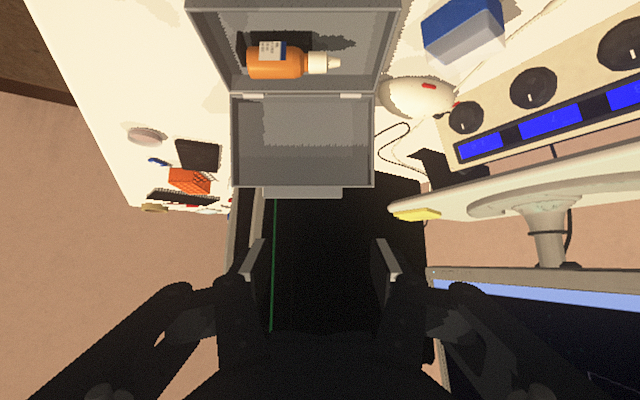

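```bash
cat > n.py <<'E'
from h import *
a=robot.camera("wrist"); b=robot.camera("top")
w=[atz(a,u,v,37) for u,v in[(246,63),(341,63)]]
for p in w: print(np.round(p),(p-C)@X,(p-C)@Y)
r=robot.recognise("oil_bottle",b)[0]["rect"]; p=atz(b,r[0]+r[2]/2,r[1]+r[3]/2,40); print("top centre",p,(p-C)@X,(p-C)@Y)
p=atz(a,376,96,32); print("hinge corner",(p-C)@X,(p-C)@Y); p=atz(a,231,95,32); print("hinge corner",(p-C)@X,(p-C)@Y)
E
python3 n.py
```

```text
[ 502. -106.   37.] 3.4093266210151665 -52.34412710553778
[586. -58.  37.] 3.4807728147395403 44.234167313684004
top centre [538.04417455 -94.2443566   40.        ] 11.064165351677255 -15.435259571276669
hinge corner 68.34223134300912 92.71645765534738
hinge corner 66.12584372670388 -87.7036190562411
```

```bash
cat >> h.py <<'E'
def grR(be,sg):
    d=-np.cos(np.radians(be))*Z-np.sin(np.radians(be))*Y; y=sg*X
    return np.c_[np.cross(y,d),y,d]
E
python3 - <<'E'
from h import *
for sg in(1,-1): need(cw(4,-18,170),grR(30,sg))
E
```

```text
row [0.0092, -0.0402, 0.0997] [64.2, 23.6, 64.2]
row [0.0092, -0.0402, 0.0997] [-25.5, 69.2, -94.7]
```

Request:
arm_command --pt "0 -0.002 0 4.5 1.6 4.5 -0.3" --pt "0 -0.004 0.0 9 3.3 9 -0.3" --pt "0 -0.006 0 13.5 5 13.5 -0.3" --pt "0 -0.008 0 18 6.6 18 -0.3" --pt "0 -0.012 0 22.5 8.3 22.5 -0.3" --pt "0 -0.016 0 27 9.9 27 -0.3" --pt "0 -0.02 0 31.5 11.6 31.5 -0.3" --pt "0.002 -0.024 0.02 36 13.2 36 -0.3" --pt "0.004 -0.028 0.03 40.5 14.9 40.5 -0.3" --pt "0.005 -0.032 0.04 45 16.5 45 -0.3" --pt "0.006 -0.035 0.05 49.5 18.2 49.5 -0.3" --pt "0.007 -0.038 0.06 54 19.8 54 -0.3"

```text
t: 10.73
tool_pos: [518.4, -58.7, 191.3]
tool_rot: [[0.623, 0.686, -0.375], [0.547, -0.725, -0.418], [-0.559, 0.056, -0.827]]
wrist_force: [-0.8, -0.3, -0.1]
gripper_width: 0.651
finger_force: 0.0
```

Run:
```python
from h import *
st(); need(cw(4,-18,170),grR(30,1))
```

```text
{'t': 10.73, 'joints': [-0.68, 0.61, 0.66, 1.75, 0.06, 1.32, -0.89], 'tool_pos': [518.42, -58.73, 191.3], 'wrist_force': [-0.77, -0.29, -0.11], 'gripper_width': 0.65, 'finger_force': 0.0}
[[0.62, 0.69, -0.38], [0.55, -0.73, -0.42], [-0.56, 0.06, -0.83]]
row [0.0038, 0.0306, 0.0252] [10.0, 3.7, 10.0]
```

Request:
arm_command --pt "0.001 0.01 0.008 3 1.2 3 -0.3" --pt "0.002 0.02 0.016 6 2.4 6 -0.3" --pt "0.004 0.031 0.025 10 3.7 10 -0.3" --pt "0.004 0.031 0.025 10 3.7 10 -0.3" --pt "0.004 0.031 0.025 10 3.7 10 -0.3"

```text
t: 11.15
tool_pos: [532.0, -91.5, 170.4]
tool_rot: [[0.752, 0.495, -0.435], [0.427, -0.869, -0.25], [-0.502, 0.002, -0.865]]
wrist_force: [-0.4, 0.3, -0.6]
gripper_width: 0.65
finger_force: 0.0
```

Run:
```python
from h import *
st(); a=robot.camera("wrist"); print(robot.recognise("oil_bottle",a)[:1]); cv2.imwrite("pics/w6.png",a["image"])
for p in [(-58,-90,32),(-58,90,32),(58,-90,32),(0,-57,37),(0,36,37)]: print(p,np.round(proj(a,cw(*p))))
```

```text
{'t': 11.15, 'joints': [-0.52, 0.67, 0.66, 1.68, -0.09, 1.35, -0.9], 'tool_pos': [532.0, -91.55, 170.4], 'wrist_force': [-0.43, 0.31, -0.56], 'gripper_width': 0.65, 'finger_force': 0.0}
[[0.75, 0.5, -0.44], [0.43, -0.87, -0.25], [-0.5, 0.0, -0.86]]
[{'rect': [299.1, 44.3, 35.2, 114.9], 'confidence': 0.88}]
(-58, -90, 32) [263. 177.]
(-58, 90, 32) [221. -35.]
(58, -90, 32) [369. 177.]
(0, -57, 37) [316. 156.]
(0, 36, 37) [314.  59.]
```

View pics/w6.png

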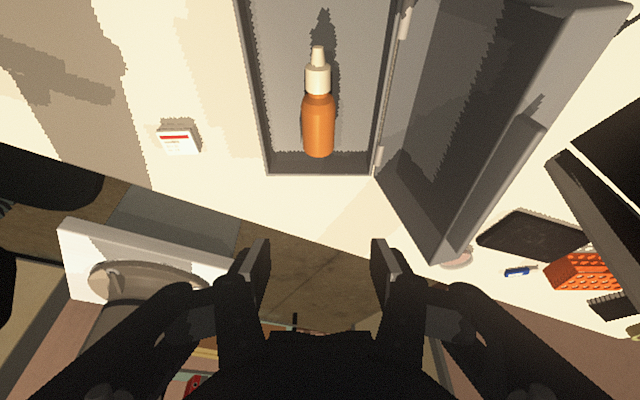

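The bottle lies with its base at (319,157) and cap tip at (318,46), 3–4 mm off nominal towards the hinge, and the case is clear on both sides. I'll go down to grasp.

Run:
```python
from h import *
need(cw(4,-23.5,80),grR(30,1));need(cw(4,-23.5,20.5),grR(30,1))
```

```text
row [0.0401, 0.0007, 0.0812] [0.2, 0.1, 0.3]
row [0.0699, 0.0007, 0.1327] [0.2, 0.1, 0.3]
```

Request:
arm_command --pt "0.01 0 0.02 0 0 0 -0.3" --pt "0.02 0 0.04 0 0 0 -0.3" --pt "0.03 0.0005 0.06 0 0 0 -0.3" --pt "0.04 0.0007 0.08 0 0 0 -0.3" --pt "0.05 0.0007 0.098 0 0 0 -0.3" --pt "0.06 0.0007 0.115 0 0 0 -0.3" --pt "0.066 0.0007 0.126 0 0 0 -0.3" --pt "0.07 0.0007 0.133 0 0 0 -0.3" --pt "0.07 0.0007 0.133 0 0 0 -0.3"

```text
t: 12.0
tool_pos: [527.1, -91.5, 19.4]
tool_rot: [[0.749, 0.5, -0.435], [0.433, -0.866, -0.251], [-0.502, -0.0, -0.865]]
wrist_force: [-0.5, 0.4, 0.2]
gripper_width: 0.647
finger_force: 0.0
```

Request:
arm_command --pt "0 0 0 0 0 0 0" --pt "0 0 0 0 0 0 0.3" --pt "0 0 0 0 0 0 1" --pt "0 0 0 0 0 0 1" --pt "0 0 0 0 0 0 1" --pt "0 0 0 0 0 0 1" --pt "0 0 0 0 0 0 1" --pt "0 0 0 0 0 0 1" --squeeze 40

```text
t: 12.67
tool_pos: [528.5, -92.2, 21.6]
tool_rot: [[0.751, 0.499, -0.432], [0.432, -0.867, -0.25], [-0.499, 0.001, -0.866]]
wrist_force: [0.6, 2.9, 6.9]
gripper_width: 0.335
finger_force: 39.5
```

Request:
arm_command --pt "-0.005 0 -0.0087 0 0 0 1" --pt "-0.012 0 -0.021 0 0 0 1" --pt "-0.022 0 -0.038 0 0 0 1" --pt "-0.034 0 -0.059 0 0 0 1" --pt "-0.046 0 -0.08 0 0 0 1" --pt "-0.058 0 -0.1 0 0 0 1" --pt "-0.07 0 -0.121 0 0 0 1" --pt "-0.08 0 -0.139 0 0 0 1" --pt "-0.09 0 -0.156 0 0 0 1" --pt "-0.09 0 -0.156 0 0 0 1"

```text
t: 13.5
tool_pos: [529.6, -93.7, 205.4]
tool_rot: [[0.755, 0.498, -0.427], [0.431, -0.867, -0.25], [-0.495, 0.005, -0.869]]
wrist_force: [0.9, -0.1, -0.4]
gripper_width: 0.338
finger_force: 39.8
```

```bash
cat >> h.py <<'E'
def plR(yaw,al):
    a,b=np.radians([yaw,al]); f=np.array([np.cos(a),np.sin(a),0]); r=np.array([f[1],-f[0],0])
    d=np.cos(b)*f-np.sin(b)*Z; return np.c_[np.cross(r,d),r,d]
E
python3 - <<'E'
from h import *
st(); need([520,40,230],plR(50,60)); need([500,120,230],plR(65,30))
c=robot.camera("top"); 
for t in["amber_neighbour","dropper_neighbour","tray"]: print(t,robot.recognise(t,c)[:1])
cv2.imwrite("pics/t2.png",c["image"])
E
```

```text
{'t': 13.5, 'joints': [-0.54, 0.62, 0.68, 1.67, -0.07, 1.4, -0.89], 'tool_pos': [529.6, -93.69, 205.45], 'wrist_force': [0.91, -0.12, -0.43], 'gripper_width': 0.34, 'finger_force': 39.77}
[[0.75, 0.5, -0.43], [0.43, -0.87, -0.25], [-0.5, 0.0, -0.87]]
row [0.0382, -0.1206, -0.0506] [0.3, 59.1, -21.1]
row [0.0575, -0.2, -0.0621] [10.5, 86.7, -37.5]
amber_neighbour []
dropper_neighbour [{'rect': [242.1, 169.4, 13.2, 15.2], 'confidence': 0.6}]
tray [{'rect': [231.5, 160.8, 30.4, 56.8], 'confidence': 0.55}]
```

Request:
arm_command --pt "0.003 -0.01 -0.006 0 5 -1.8 1" --pt "0.006 -0.02 -0.012 0 10 -3.5 1" --pt "0.009 -0.03 -0.018 0 15 -5.3 1" --pt "0.012 -0.04 -0.024 0 20 -7 1" --pt "0.015 -0.05 -0.03 0 25 -8.8 1" --pt "0.018 -0.06 -0.036 0 30 -10.6 1" --pt "0.021 -0.07 -0.042 0 35 -12.4 1" --pt "0.024 -0.08 -0.048 0 40 -14 1" --pt "0.027 -0.09 -0.05 0 45 -16 1" --pt "0.03 -0.1 -0.05 0 50 -18 1" --pt "0.034 -0.11 -0.05 0 55 -19.5 1" --pt "0.038 -0.12 -0.05 0 59 -21 1"

```text
t: 14.7
tool_pos: [516.8, 40.2, 224.0]
tool_rot: [[0.559, 0.766, 0.319], [0.665, -0.643, 0.38], [0.496, 0.0, -0.868]]
wrist_force: [-0.1, 1.4, -1.2]
gripper_width: 0.334
finger_force: 39.8
```

Run:
```python
from h import *
st(); need([510,120,220],plR(65,30)); need([510,120,220],plR(75,30))
```

```text
{'t': 14.7, 'joints': [-0.36, 0.12, 0.45, 2.21, -0.81, 0.67, -0.01], 'tool_pos': [516.85, 40.2, 223.98], 'wrist_force': [-0.12, 1.43, -1.25], 'gripper_width': 0.33, 'finger_force': 39.78}
[[0.56, 0.77, 0.32], [0.66, -0.64, 0.38], [0.5, 0.0, -0.87]]
row [0.0473, -0.0566, 0.0316] [10.7, 30.1, -10.8]
row [0.0473, -0.0566, 0.0316] [17.9, 29.8, -17.9]
```

Request:
arm_command --pt "0.006 -0.008 0.004 2.6 4.3 -2.6 1" --pt "0.012 -0.016 0.008 5.2 8.6 -5.2 1" --pt "0.018 -0.024 0.012 7.7 12.8 -7.7 1" --pt "0.024 -0.031 0.016 10.3 17 -10.3 1" --pt "0.03 -0.038 0.02 12.8 21.3 -12.8 1" --pt "0.036 -0.045 0.024 15.4 25.5 -15.4 1" --pt "0.042 -0.051 0.028 17.9 29.8 -17.9 1" --pt "0.047 -0.0566 0.0316 17.9 29.8 -17.9 1" --pt "0.047 -0.0566 0.0316 17.9 29.8 -17.9 1" --pt "0.047 -0.0566 0.0316 17.9 29.8 -17.9 1"

```text
t: 15.53
tool_pos: [510.6, 120.0, 219.7]
tool_rot: [[0.134, 0.966, 0.222], [0.484, -0.259, 0.836], [0.865, -0.004, -0.502]]
wrist_force: [0.3, 0.9, -0.4]
gripper_width: 0.335
finger_force: 39.8
```

Run:
```python
from h import *
st(); need([510,120,220],plR(75,30))
for n in("top","scene"):
    c=robot.camera(n)
    for t in["amber_neighbour","dropper_neighbour","tray","oil_bottle"]: print(t,robot.recognise(t,c)[:2])
    im=c["image"][145:255,200:340] if n=="top" else c["image"][140:240,200:340]
    cv2.imwrite(f"pics/{n}3.png",cv2.resize(im,None,fx=5,fy=5,interpolation=cv2.INTER_CUBIC))
```

```text
{'t': 15.53, 'joints': [0.04, 0.41, 0.2, 2.2, -1.36, 1.17, 0.97], 'tool_pos': [510.59, 119.99, 219.71], 'wrist_force': [0.33, 0.94, -0.41], 'gripper_width': 0.33, 'finger_force': 39.81}
[[0.13, 0.97, 0.22], [0.48, -0.26, 0.84], [0.87, -0.0, -0.5]]
row [0.0002, -0.0006, -0.0003] [-0.1, 0.1, -0.2]
amber_neighbour [{'rect': [229.1, 162.0, 33.0, 80.1], 'confidence': 0.27}, {'rect': [349.4, 152.4, 42.5, 40.0], 'confidence': 0.21}]
dropper_neighbour [{'rect': [243.6, 168.0, 11.1, 18.3], 'confidence': 0.71}]
tray [{'rect': [228.7, 164.3, 31.1, 77.7], 'confidence': 0.62}, {'rect': [350.3, 150.5, 41.3, 45.4], 'confidence': 0.41}]
oil_bottle [{'rect': [279.9, 190.4, 12.7, 13.7], 'confidence': 0.56}]
amber_neighbour [{'rect': [242.2, 167.4, 9.9, 26.7], 'confidence': 0.5}]
dropper_neighbour [{'rect': [286.4, 162.2, 9.2, 24.2], 'confidence': 0.64}, {'rect': [231.6, 175.3, 76.0, 27.1], 'confidence': 0.4}]
tray [{'rect': [231.4, 179.4, 73.6, 22.0], 'confidence': 0.85}]
oil_bottle []
```

View pics/top3.png

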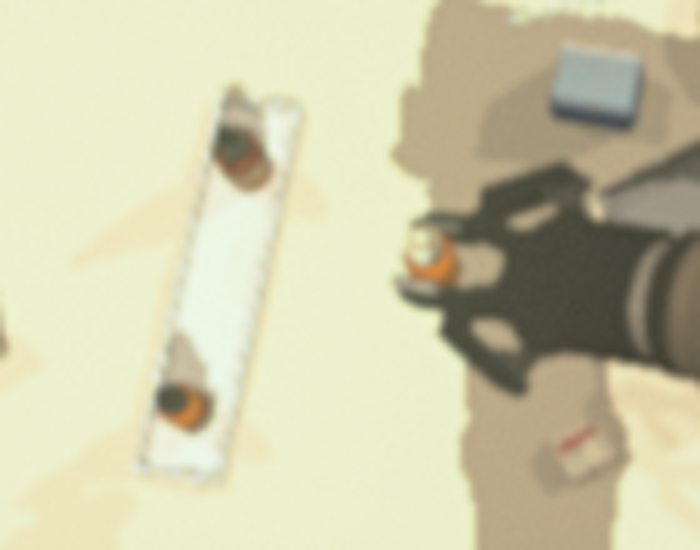

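Run:
```python
from h import *
c=robot.camera("top")
f=lambda u,v,z: atz(c,200+(u+.5)/5-.5,145+(v+.5)/5-.5,z)[:2]
k=[f(*p,11) for p in [(224,90),(300,105),(222,482),(142,468)]]; print(np.round(k),"ctr",np.mean(k,0))
print("amber",f(173,398,93),f(193,418,6),"dropper",f(233,140,102),f(257,178,6))
s=robot.state(); T=np.array(s["tool_rot"]); g=np.array(s["tool_pos"])-19*T[:,2]; print("grasp",g)
print("held cap top",f(425,240,g[2]+52)); 
w=robot.camera("wrist"); cv2.imwrite("pics/w7.png",w["image"])
print(np.round(proj(w,g)),np.round(proj(w,g+[0,0,55])),np.round(proj(w,g-[0,0,38])))
print(robot.recognise("oil_bottle",w)[:1],robot.recognise("tray",w)[:1])
```

```text
[[670. 279.]
 [661. 225.]
 [396. 264.]
 [404. 318.]] ctr [532.92254518 271.55513038]
amber [441.62958515 281.46785527] [439.63857649 287.0499301 ] dropper [609.88919725 251.64218316] [608.71171499 253.25816052]
grasp [506.90972912 104.36844347 230.22699115]
held cap top [507.13270999 105.12713487]
[321. 271.] [321. 194.] [321. 302.]
[{'rect': [289.1, 177.8, 62.0, 140.5], 'confidence': 0.75}] [{'rect': [210.5, 213.1, 190.1, 54.9], 'confidence': 0.82}]
```

View pics/w7.png

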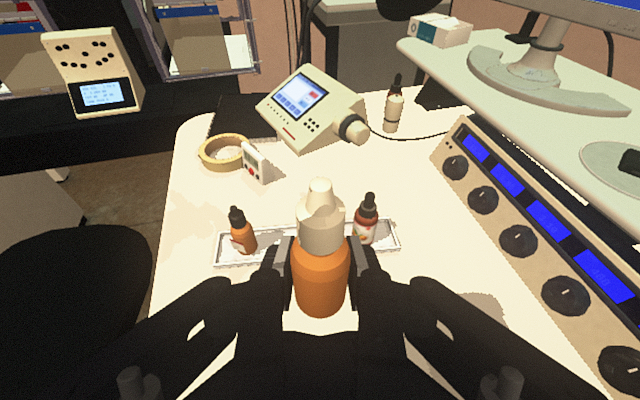

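Run:
```python
from h import *
w=robot.camera("wrist"); s=robot.state(); T=np.array(s["tool_rot"]); g=np.array(s["tool_pos"])-19*T[:,2]
f=T[:,2]*[1,1,0]; f/=np.linalg.norm(f)
for h in(26,30,34,38,42): print(h,[np.round(proj(w,g-f*b-Z*h))[1] for b in(15,12)],"top",[np.round(proj(w,g-f*b+Z*(93-h)))[1] for b in(-5,0)],"shoulder",np.round(proj(w,g-f*10+Z*(60-h)))[1], np.round(proj(w,g-f*15+Z*(55-h)))[1])
print(w["xyz"])
need([529,267,100],plR(75,30)); need([529,267,60],plR(70,30))
```

```text
26 [np.float64(320.0), np.float64(315.0)] top [np.float64(159.0), np.float64(169.0)] shoulder 251.0 269.0
30 [np.float64(323.0), np.float64(317.0)] top [np.float64(168.0), np.float64(178.0)] shoulder 256.0 274.0
34 [np.float64(326.0), np.float64(320.0)] top [np.float64(177.0), np.float64(186.0)] shoulder 262.0 279.0
38 [np.float64(328.0), np.float64(323.0)] top [np.float64(185.0), np.float64(194.0)] shoulder 267.0 283.0
42 [np.float64(330.0), np.float64(325.0)] top [np.float64(192.0), np.float64(202.0)] shoulder 271.0 288.0
[489.14086783  38.65323937 355.89870414]
row [-0.031, -0.0204, 0.1872] [-0.1, 0.1, -0.1]
row [-0.0656, -0.0203, 0.2072] [-4.4, 0.1, 2.4]
```

The wrist view shows the bottle upright between the pads, with its cap tip at row 178 and base at about row 317. That puts the grip about 30 mm above the base. The tray is behind it, with neighbours at (243,232) and (366,220).

Run:
```python
from h import *
need([535.3,287,215],plR(75,30)); need([535.3,287,100],plR(75,30)); need([535.3,287,35],plR(75,30))
```

```text
row [0.079, -0.0198, 0.1476] [-0.1, 0.1, -0.1]
row [-0.0205, -0.0195, 0.2053] [-0.1, 0.1, -0.1]
row [-0.0767, -0.0194, 0.2379] [-0.1, 0.1, -0.1]
```

Request:
arm_command --pt "0.01 -0.003 0.018 0 0 0 1" --pt "0.02 -0.005 0.037 0 0 0 1" --pt "0.03 -0.008 0.056 0 0 0 1" --pt "0.04 -0.01 0.075 0 0 0 1" --pt "0.05 -0.0125 0.093 0 0 0 1" --pt "0.06 -0.015 0.112 0 0 0 1" --pt "0.07 -0.0175 0.13 0 0 0 1" --pt "0.076 -0.019 0.142 0 0 0 1" --pt "0.079 -0.0198 0.1476 0 0 0 1" --pt "0.079 -0.0198 0.1476 0 0 0 1" --pt "0.079 -0.0198 0.1476 0 0 0 1"

```text
t: 17.2
tool_pos: [535.3, 286.3, 214.6]
tool_rot: [[0.132, 0.966, 0.223], [0.484, -0.259, 0.836], [0.865, -0.003, -0.501]]
wrist_force: [0.6, -1.0, -0.2]
gripper_width: 0.333
finger_force: 39.8
```

Run:
```python
from h import *
st(); need([535.3,287,90],plR(75,30)); need([535.3,287,35],plR(75,30))
c=robot.camera("top");print(robot.recognise("oil_bottle",c)[:1],[robot.recognise(t,c)[:1] for t in("amber_neighbour","dropper_neighbour")])
```

```text
{'t': 17.2, 'joints': [0.56, 0.57, -0.89, 2.15, -1.36, 0.51, 0.8], 'tool_pos': [535.3, 286.32, 214.56], 'wrist_force': [0.62, -0.99, -0.24], 'gripper_width': 0.33, 'finger_force': 39.81}
[[0.13, 0.97, 0.22], [0.48, -0.26, 0.84], [0.87, -0.0, -0.5]]
row [-0.1074, 0.0002, 0.063] [-0.1, 0.1, -0.1]
row [-0.155, 0.0003, 0.0906] [-0.1, 0.1, -0.1]
[{'rect': [221.0, 179.8, 17.4, 14.3], 'confidence': 0.59}] [[{'rect': [230.5, 219.6, 11.4, 9.0], 'confidence': 0.46}], []]
```

Request:
arm_command --pt "-0.013 0 0.008 0 0 0 1" --pt "-0.027 0 0.016 0 0 0 1" --pt "-0.041 0 0.024 0 0 0 1" --pt "-0.055 0 0.032 0 0 0 1" --pt "-0.068 0 0.04 0 0 0 1" --pt "-0.082 0 0.048 0 0 0 1" --pt "-0.095 0 0.056 0 0 0 1" --pt "-0.107 0 0.063 0 0 0 1" --pt "-0.107 0 0.063 0 0 0 1" --pt "-0.107 0 0.063 0 0 0 1"

```text
t: 18.23
tool_pos: [536.7, 285.8, 91.0]
tool_rot: [[0.133, 0.967, 0.219], [0.484, -0.256, 0.837], [0.865, -0.006, -0.502]]
wrist_force: [0.3, 0.1, 0.8]
gripper_width: 0.33
finger_force: 39.8
```

Run:
```python
from h import *
st(); need([535.3,287,32],plR(75,30)); need([535.3,287,24.5],plR(75,30))
c=robot.camera("wrist"); print([robot.recognise(t,c)[:1] for t in("amber_neighbour","dropper_neighbour")])
a=c["image"]; b=robot.camera("scene")["image"][130:270,200:420]
b=cv2.resize(b,(160,102)); o=np.zeros((400,800,3),np.uint8); o[:,:640]=a; o[:102,640:]=b; cv2.imwrite("pics/w8.png",o)
```

```text
{'t': 18.23, 'joints': [0.68, 1.01, -1.08, 2.15, -1.37, 0.17, 1.12], 'tool_pos': [536.71, 285.84, 91.03], 'wrist_force': [0.32, 0.08, 0.77], 'gripper_width': 0.33, 'finger_force': 39.81}
[[0.13, 0.97, 0.22], [0.48, -0.26, 0.84], [0.86, -0.01, -0.5]]
row [-0.0507, -0.0013, 0.0303] [-0.3, 0.1, -0.2]
row [-0.0572, -0.0013, 0.0341] [-0.3, 0.1, -0.2]
[[{'rect': [129.1, 280.8, 77.5, 56.5], 'confidence': 0.59}], [{'rect': [418.8, 244.7, 71.2, 92.5], 'confidence': 0.95}]]
```

View pics/w8.png

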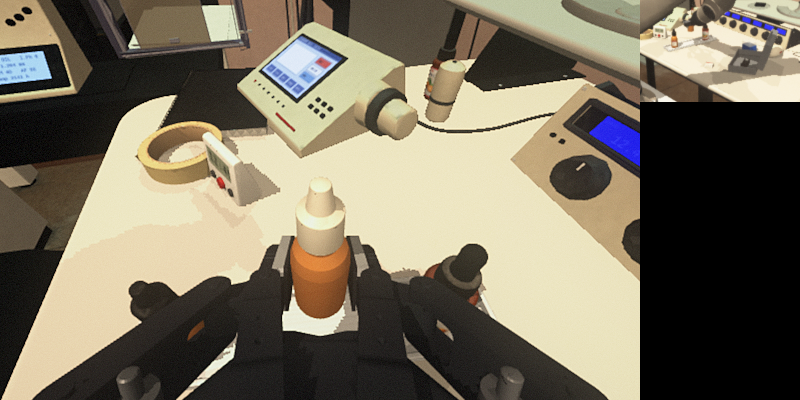

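J5 and J6 are at their limits, so this yaw won't go lower. I'll fit the arm's kinematics from the recorded poses and look for a yaw with more joint margin.

```bash
cat > kin.py <<'E'
from h import *
from scipy.optimize import least_squares
D=[([-1.347,.477,.022,1.555,-.011,1.109,-.083],[219.9,638.2,231.3],[[-.945,.326,0],[.326,.945,-.002],[0,-.002,-1]]),
([-.87,.11,.36,2.07,-.05,.97,.03],[421.83,179.06,231.7],[[-.491,.871,.001],[.871,.491,.001],[0,.001,-1]]),
([-1.18,.53,.48,2.23,.97,1.01,-1.0],[506.3,38.3,181.6],[[-.243,.871,.428],[.432,.492,-.756],[-.868,.001,-.496]]),
([-1.11,.92,.44,2.21,1.09,.75,-1.33],[517.35,20.57,16.93],[[-.248,.869,.427],[.435,.494,-.753],[-.865,-.001,-.501]]),
([-1.06,.94,.49,2.22,1.18,.69,-1.36],[537.7,-15.35,17.46],[[-.247,.869,.428],[.435,.494,-.753],[-.866,0,-.501]]),
([-1.19,.44,.59,2.22,1.01,1.01,-.88],[527.26,2.75,227.76],[[-.247,.869,.428],[.435,.494,-.752],[-.866,0,-.5]]),
([-.68,.61,.66,1.75,.06,1.32,-.89],[518.42,-58.73,191.3],[[.623,.686,-.375],[.547,-.725,-.418],[-.559,.056,-.827]]),
([-.52,.67,.66,1.68,-.09,1.35,-.9],[532,-91.55,170.4],[[.752,.495,-.435],[.427,-.869,-.25],[-.502,.002,-.865]]),
([-.54,.62,.68,1.67,-.07,1.4,-.89],[529.6,-93.69,205.45],[[.755,.498,-.427],[.431,-.867,-.25],[-.495,.005,-.869]]),
([-.36,.12,.45,2.21,-.81,.67,-.01],[516.85,40.2,223.98],[[.559,.766,.319],[.665,-.643,.38],[.496,0,-.868]]),
([.04,.41,.2,2.2,-1.36,1.17,.97],[510.59,119.99,219.71],[[.134,.966,.222],[.484,-.259,.836],[.865,-.004,-.502]]),
([.56,.57,-.89,2.15,-1.36,.51,.8],[535.3,286.32,214.56],[[.132,.966,.223],[.484,-.259,.836],[.865,-.003,-.501]]),
([.68,1.01,-1.08,2.15,-1.37,.17,1.12],[536.71,285.84,91.03],[[.133,.967,.219],[.484,-.256,.837],[.865,-.006,-.502]])]
AX="zyzyzyz"
def fk(p,q):
    R=np.eye(3);t=np.zeros(3);o=p[:7];sg=SG;L=p[7:31].reshape(8,3)
    for i in range(7):
        t=t+R@L[i]; R=R@Ro.from_euler(AX[i],sg[i]*q[i]+o[i]).as_matrix()
    return t+R@L[7],R
def res(p):
    r=[]
    for q,P,T in D:
        t,R=fk(p,q); r+=list((t-P)/6)+list((R-np.array(T)).ravel()/.012)
    return np.array(r+list(p[:7]/1.0*.1)+list((p[7:]-p0[7:])/150))
best=None
p0=np.zeros(31);L=p0[7:].reshape(8,3);L[0,2]=300;L[2,2]=250;L[4,2]=350;L[7,2]=280
import itertools,os,pickle
if __name__=="__main__":
    for s in itertools.product([1,-1],repeat=4):
        for f in (0,np.pi):
            SG=[s[0],1,s[1],1,s[2],1,s[3]]
            x=p0.copy(); x[6]=f
            r=least_squares(res,x,loss="soft_l1",max_nfev=60)
            if best is None or r.cost<best[0]: best=(r.cost,SG,r.x); print(round(r.cost,1),SG)
    SG=best[1]; pickle.dump(best,open("k.pkl","wb")); print(np.round(best[2][:7],3),np.round(best[2][7:].reshape(8,3)))
    print([np.round(np.linalg.norm(fk(best[2],q)[0]-P),1) for q,P,T in D])
E
timeout 400 python3 kin.py
```

```text
3997.5 [1, 1, 1, 1, 1, 1, 1]
3996.9 [1, 1, 1, 1, 1, 1, 1]
2909.8 [1, 1, 1, 1, -1, 1, 1]
2282.3 [1, 1, 1, 1, -1, 1, -1]
1727.2 [-1, 1, 1, 1, 1, 1, -1]
851.0 [-1, 1, 1, 1, -1, 1, -1]
17.5 [-1, 1, 1, 1, -1, 1, -1]
3.7 [-1, 1, -1, 1, -1, 1, -1]
[-1.00e-03 -2.00e-03 -0.00e+00 -0.00e+00 -3.00e-03  1.00e-03  1.57e+00] [[  0.  -2. 295.]
 [  2. -13.  -5.]
 [  2. -13. 395.]
 [  0. -18. 145.]
 [ -1. -18. 410.]
 [  2.  -2.  60.]
 [ -4.  -2.  24.]
 [  4.  -2. 304.]]
[np.float64(0.4), np.float64(2.0), np.float64(2.7), np.float64(1.4), np.float64(1.5), np.float64(3.0), np.float64(0.5), np.float64(1.8), np.float64(2.6), np.float64(0.6), np.float64(1.7), np.float64(1.4), np.float64(1.9)]
```

```bash
cat > ik.py <<'E'
import kin,pickle; from kin import *
_,kin.SG,PP=pickle.load(open("k.pkl","rb"))
LO=np.array([-2.96,-.34,-1.41,.24,-1.37,.17,-2.96]);HI=np.array([2.96,2.1,1.46,2.44,4.51,1.92,2.96])
def ik(P,T,seeds,m=0.05):
    best=None
    for q0 in seeds:
        f=lambda q:np.r_[(fk(PP,q)[0]-P)/3,(fk(PP,q)[1]-T).ravel()*100, np.minimum(0,np.minimum(q-LO,HI-q)-.2)*2]
        r=least_squares(f,np.clip(q0,LO+m+.01,HI-m-.01),bounds=(LO+m,HI-m),max_nfev=60)
        e=np.linalg.norm(fk(PP,r.x)[0]-P)+100*np.abs(fk(PP,r.x)[1]-T).max(); mg=np.minimum(r.x-LO,HI-r.x).min()
        if best is None or (e-20*mg)<best[0]: best=(e-20*mg,e,mg,r.x)
    return best
if __name__=="__main__":
    rng=np.random.default_rng(0); S=[np.array(d[0]) for d in D[2::3]]+[rng.uniform(LO,HI) for _ in range(4)]
    for yaw in list(range(0,121,15))+list(range(-120,-30,20)):
        f=np.array([np.cos(np.radians(yaw)),np.sin(np.radians(yaw)),0])
        b=ik(np.array([531,271,0])+16.5*f+[0,0,25],plR(yaw,30),S); print(yaw,round(b[1],1),round(b[2],2),np.round(b[3],2).tolist())
E
timeout 500 python3 ik.py
```

```text
0 0.0 0.1 [-0.07, 1.16, -1.03, 2.34, 2.32, 1.72, 2.2]
15 10.6 0.05 [0.33, 1.59, -1.36, 2.39, 2.75, 1.72, 2.91]
30 19.0 0.05 [0.47, 1.41, -1.23, 2.39, 2.82, 1.24, 2.91]
45 0.0 0.06 [0.52, 1.19, -1.05, 2.38, 3.06, 0.83, 2.73]
60 0.0 0.14 [0.78, 1.43, -1.27, 2.28, 2.68, 0.44, -2.78]
75 0.0 0.23 [-0.68, 1.01, 0.66, 2.21, 4.24, 1.51, 1.27]
90 0.0 0.26 [0.54, 1.07, -0.88, 1.99, -0.81, 0.43, 0.78]
105 0.0 0.56 [0.43, 1.05, -0.77, 1.83, -0.59, 0.73, 0.67]
120 0.0 0.77 [0.27, 1.04, -0.62, 1.67, -0.53, 1.02, 0.72]
-120 0.0 0.17 [-1.03, 1.25, 0.6, 1.22, -0.11, 1.75, 2.15]
-100 0.0 0.36 [-1.05, 1.12, 0.37, 1.37, 0.24, 1.56, 2.13]
-80 0.0 0.59 [-1.17, 1.05, 0.37, 1.57, 0.44, 1.33, 2.18]
-60 0.0 0.66 [-1.07, 0.93, 0.08, 1.78, 0.88, 1.24, 2.0]
-40 0.0 0.44 [-1.03, 0.86, -0.04, 2.0, 1.26, 1.14, 1.87]
```

```bash
cat > p.py <<'E'
from h import *
def tgt(z,yaw=95,b=(528,271.5)):
    a=np.radians(yaw); need(np.array([b[0]+16.5*np.cos(a),b[1]+16.5*np.sin(a),z]),plR(yaw,30))
E
python3 -c "
from p import *
tgt(150,75);tgt(155,95)"
```

```text
row [0.0496, -0.0048, -0.029] [-0.3, 0.1, 0.0]
row [0.0534, -0.0105, -0.0324] [17.1, 0.1, -10.0]
```

Request:
arm_command --pt "0.015 -0.001 -0.009 0 0 0 1" --pt "0.03 -0.003 -0.018 0 0 0 1" --pt "0.045 -0.005 -0.027 0 0 0 1" --pt "0.05 -0.006 -0.029 3 0 -1.8 1" --pt "0.051 -0.007 -0.03 6 0 -3.5 1" --pt "0.052 -0.008 -0.031 9 0 -5.3 1" --pt "0.053 -0.009 -0.032 12 0 -7 1" --pt "0.0534 -0.01 -0.0324 15 0 -8.8 1" --pt "0.0534 -0.0105 -0.0324 17.1 0.1 -10 1" --pt "0.0534 -0.0105 -0.0324 17.1 0.1 -10 1" --pt "0.0534 -0.0105 -0.0324 17.1 0.1 -10 1"

```text
t: 19.35
tool_pos: [526.4, 288.2, 154.8]
tool_rot: [[-0.043, 0.996, -0.076], [0.498, 0.087, 0.863], [0.866, -0.001, -0.499]]
wrist_force: [-1.3, -0.3, -1.1]
gripper_width: 0.338
finger_force: 39.8
```

```bash
python3 -c "
from p import *
st();tgt(80);tgt(26)"
```

```text
{'t': 19.35, 'joints': [0.45, 0.75, -0.76, 1.96, -0.9, 0.74, 0.68], 'tool_pos': [526.39, 288.23, 154.76], 'wrist_force': [-1.33, -0.29, -1.1], 'gripper_width': 0.34, 'finger_force': 39.82}
[[-0.04, 1.0, -0.08], [0.5, 0.09, 0.86], [0.87, -0.0, -0.5]]
row [-0.0649, 0.0002, 0.0371] [-0.0, -0.0, -0.0]
row [-0.1117, 0.0003, 0.064] [-0.0, -0.0, -0.0]
```

Joint margins are good now. I'll descend.

Request:
arm_command --pt "-0.012 0 0.007 0 0 0 1" --pt "-0.024 0 0.014 0 0 0 1" --pt "-0.036 0 0.021 0 0 0 1" --pt "-0.048 0 0.0275 0 0 0 1" --pt "-0.06 0 0.0345 0 0 0 1" --pt "-0.072 0 0.0415 0 0 0 1" --pt "-0.084 0 0.0485 0 0 0 1" --pt "-0.092 0 0.053 0 0 0 1" --pt "-0.1 0 0.0575 0 0 0 1" --pt "-0.105 0 0.0605 0 0 0 1" --pt "-0.105 0 0.0605 0 0 0 1"

```text
t: 20.27
tool_pos: [525.6, 287.6, 32.1]
tool_rot: [[-0.04, 0.996, -0.077], [0.497, 0.087, 0.863], [0.867, -0.004, -0.499]]
wrist_force: [-0.8, -0.5, -1.1]
gripper_width: 0.329
finger_force: 39.8
```

```bash
python3 -c "
from p import *
st();tgt(26)
w=robot.camera('wrist'); cv2.imwrite('pics/w9.png',w['image'])"
```

```text
{'t': 20.27, 'joints': [0.44, 0.99, -0.73, 1.95, -0.89, 0.6, 0.86], 'tool_pos': [525.58, 287.56, 32.07], 'wrist_force': [-0.76, -0.54, -1.07], 'gripper_width': 0.33, 'finger_force': 39.81}
[[-0.04, 1.0, -0.08], [0.5, 0.09, 0.86], [0.87, -0.0, -0.5]]
row [-0.0051, 0.001, 0.0033] [-0.1, -0.1, -0.2]
```

Request:
arm_command --pt "-0.0017 0 0.001 0 0 0 1" --pt "-0.0035 0 0.002 0 0 0 1" --pt "-0.0035 0 0.002 0 0 0 1"

```text
t: 20.57
tool_pos: [526.3, 288.3, 30.0]
tool_rot: [[-0.043, 0.996, -0.077], [0.496, 0.088, 0.864], [0.867, -0.001, -0.498]]
wrist_force: [0.2, -1.0, 3.7]
gripper_width: 0.337
finger_force: 40.0
```

Request:
arm_command --pt "-0.0013 0 0.0008 0 0 0 1" --pt "-0.0017 0 0.001 0 0 0 1" --pt "-0.0017 0 0.001 0 0 0 1"

```text
t: 20.82
tool_pos: [526.3, 288.6, 30.0]
tool_rot: [[-0.043, 0.996, -0.078], [0.493, 0.089, 0.865], [0.869, -0.001, -0.495]]
wrist_force: [-1.8, -7.5, 15.4]
gripper_width: 0.338
finger_force: 41.2
```

Request:
arm_command --pt "-0.0013 0 0.0008 0 0 0 1" --pt "-0.0017 0 0.001 0 0 0 1" --pt "-0.0017 0 0.001 0 0 0 1"

```text
t: 21.07
tool_pos: [526.3, 289.1, 29.9]
tool_rot: [[-0.044, 0.996, -0.078], [0.491, 0.09, 0.867], [0.87, -0.0, -0.493]]
wrist_force: [-4.1, -13.9, 26.4]
gripper_width: 0.333
finger_force: 42.3
```

Request:
arm_command --pt "0.0017 0 -0.001 0 0 0 1" --pt "0.003 0 -0.0018 0 0 0 1" --pt "0.003 0 -0.0018 0 0 0 1"

```text
t: 21.32
tool_pos: [526.3, 288.3, 29.9]
tool_rot: [[-0.043, 0.996, -0.077], [0.496, 0.088, 0.864], [0.867, -0.001, -0.498]]
wrist_force: [-0.4, -3.0, 8.2]
gripper_width: 0.335
finger_force: 40.5
```

```bash
python3 -c "
from p import *
st()
for n in('top','scene'):
    c=robot.camera(n)
    for t in ('oil_bottle','amber_neighbour','dropper_neighbour'): print(n,t,[(np.round(r['rect']).tolist(),r['confidence']) for r in robot.recognise(t,c)[:2]])"
```

```text
{'t': 21.32, 'joints': [0.44, 1.0, -0.73, 1.95, -0.89, 0.6, 0.86], 'tool_pos': [526.33, 288.26, 29.89], 'wrist_force': [-0.37, -3.01, 8.19], 'gripper_width': 0.34, 'finger_force': 40.5}
[[-0.04, 1.0, -0.08], [0.5, 0.09, 0.86], [0.87, -0.0, -0.5]]
top oil_bottle [([351.0, 151.0, 34.0, 31.0], 0.39), ([227.0, 162.0, 34.0, 77.0], 0.19)]
top amber_neighbour [([232.0, 223.0, 11.0, 8.0], 0.38)]
top dropper_neighbour [([240.0, 169.0, 13.0, 16.0], 0.48), ([310.0, 153.0, 22.0, 15.0], 0.34)]
scene oil_bottle [([267.0, 164.0, 8.0, 27.0], 0.66)]
scene amber_neighbour [([242.0, 172.0, 8.0, 25.0], 0.49), ([265.0, 164.0, 8.0, 27.0], 0.36)]
scene dropper_neighbour [([321.0, 170.0, 67.0, 62.0], 0.61)]
```

Still 8 N on the tray floor. I'll ease that off by about 1 mm, then open gently.

Request:
arm_command --pt "0.0008 0 -0.0004 0 0 0 1" --pt "0.0008 0 -0.0004 0 0 0 1" --pt "0.0008 0 -0.0004 0 0 0 0.25" --pt "0.0008 0 -0.0004 0 0 0 0.1" --pt "0.0008 0 -0.0004 0 0 0 -0.1" --pt "0.0008 0 -0.0004 0 0 0 -0.25" --pt "0.0008 0 -0.0004 0 0 0 -0.25" --pt "0.0008 0 -0.0004 0 0 0 -0.25" --pt "0.0008 0 -0.0004 0 0 0 -0.25"

```text
t: 22.47
tool_pos: [526.0, 287.7, 29.3]
tool_rot: [[-0.042, 0.996, -0.077], [0.497, 0.087, 0.863], [0.867, -0.002, -0.499]]
wrist_force: [-1.3, -1.6, -0.2]
gripper_width: 0.626
finger_force: 0.0
```

Request:
arm_command --pt "0 0 -0.01 0 0 0 -0.25" --pt "0 0 -0.025 0 0 0 -0.25" --pt "0 0 -0.045 0 0 0 -0.25" --pt "0 0 -0.065 0 0 0 -0.25" --pt "0 0 -0.085 0 0 0 -0.25" --pt "0 0 -0.105 0 0 0 -0.25" --pt "0.01 0 -0.12 0 0 0 -0.25" --pt "0.02 0 -0.13 0 0 0 -0.25" --pt "0.03 0 -0.14 0 0 0 -0.25" --pt "0.03 0 -0.14 0 0 0 -0.25"

```text
t: 23.3
tool_pos: [536.9, 181.0, 127.8]
tool_rot: [[-0.044, 0.996, -0.074], [0.498, 0.086, 0.863], [0.866, 0.001, -0.5]]
wrist_force: [0.1, 0.3, 0.0]
gripper_width: 0.626
finger_force: 0.0
```

```bash
python3 -c "
from p import *
st()
T=dict(oil_bottle=(528,271.5,93),amber_neighbour=(440,284,93),dropper_neighbour=(609,252,102))
for n in('top','scene','wrist'):
    c=robot.camera(n)
    for t,(x,y,h) in T.items():
        r=1+14; q=np.array([proj(c,(x+a,y+b,z)) for a in(-11,11) for b in(-11,11) for z in(4,h)])
        print(n,t,[(np.round(r['rect']).tolist(),round(r['confidence'],2)) for r in robot.recognise(t,c)[:2]],'expect',np.round(np.r_[q.min(0),np.ptp(q,0)]))
    print([(np.round(r['rect']).tolist(),round(r['confidence'],2)) for r in robot.recognise('case_lid',c)[:1]])"
```

```text
{'t': 23.3, 'joints': [0.57, 0.79, -0.66, 1.93, -0.8, 0.88, 0.74], 'tool_pos': [536.87, 180.96, 127.75], 'wrist_force': [0.05, 0.26, 0.03], 'gripper_width': 0.63, 'finger_force': 0.0}
[[-0.04, 1.0, -0.07], [0.5, 0.09, 0.86], [0.87, 0.0, -0.5]]
top oil_bottle [([239.0, 197.0, 10.0, 10.0], 0.66)] expect [235. 194.  12.  12.]
top amber_neighbour [] expect [230. 221.  13.  10.]
top dropper_neighbour [([242.0, 166.0, 13.0, 20.0], 0.51)] expect [242. 170.  12.  14.]
[]
scene oil_bottle [([322.0, 170.0, 68.0, 65.0], 0.67), ([264.0, 165.0, 9.0, 25.0], 0.65)] expect [263. 163.  10.  27.]
scene amber_neighbour [([244.0, 169.0, 10.0, 26.0], 0.59), ([218.0, 164.0, 21.0, 18.0], 0.55)] expect [241. 168.  10.  27.]
scene dropper_neighbour [([287.0, 167.0, 10.0, 18.0], 0.75)] expect [284. 157.   9.  28.]
[([360.0, 170.0, 35.0, 57.0], 0.56)]
wrist oil_bottle [([305.0, 174.0, 30.0, 76.0], 0.8)] expect [307. 174.  27.  77.]
wrist amber_neighbour [([225.0, 160.0, 40.0, 73.0], 0.64)] expect [211. 160.  47.  75.]
wrist dropper_neighbour [([389.0, 187.0, 44.0, 81.0], 0.82)] expect [385. 188.  54.  86.]
[]
```

The wrist-camera rectangles match an upright bottle at the middle place, both neighbours still stand, and the lid is open. I'll hand in.

```bash
python3 -c "
from station import robot
print(robot.finish_job())"
```

```text
the job is handed in; nothing more can be done
None
```

The job is handed in at 23 s: the lid stands open by itself and the oil bottle is upright in the middle of the tray with both neighbours standing, per the last camera check (no verdict came back); I viewed 12 pictures, over the limit of 10.

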